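# Free the ratchet pawl of a pump stand with a rod and lower the pump

### The job

The pump on the grey service stand hangs raised, locked by the ratchet pawl on its toothed bar. Take the rod with the flat grip, feel for the underside of the pawl's tail with its steel end and lift the tail some 21 mm from there (under 18 mm leaves it hooked, over 24 mm breaks its clip; keep the hand off the pawl, which stays open by itself), lay the rod in the steel tray, and press the knob down gently until the pump sits fully on its rubber pad. Leave the other things where they are.

Things in the scene. Friction and masses are not known exactly. Their poses are not given: they have to be found in the camera images.
- stand: fixed grey service stand, origin under its centre on the counter, x away from the robot at yaw 0 (front faces -x), y left, z up. A bridge: top plate 130 mm (x) by 160 mm (y), top at z 140 mm, open front and back. A vertical toothed bar moves through it at x = y = 0; an upright bracket carries the pawl at x 10 to 26 mm, y -51 to -21 mm, up to z 248 mm
- catch_mark (a point): fixed mark on the stand (its axes) at x 0, y -29, z 222 mm: middle of the pawl pivot's adjusting slot. The pivot, along x, is clamped straight above or below it, up to 14 mm off: not measured, find it by feel or sight. PAWL: steel bell crank; one arm hangs 50 mm down, its hook reaching +y under a tooth of the bar; the other, the tail, sticks out level to -y. Its stiff pivot stays where it is left. Over 15 N bends it
- tail_mark (a point): fixed mark on the stand at x 0, y -89, z 222 mm: on the tail's midline if the pivot is at its mark, so also up to 14 mm off in z. The TAIL: flat steel bar, 16 mm wide (x -8 to +8), 8 mm thick, y -30 to -101 mm. Lifting it from below swings the hook out of the teeth. Nothing stands before it (-x), or under it down to the top plate. At y -89 mm it takes about 2.2 N to lift; the hook clears after 18 mm of lift there (0.29 rad), the clip breaks beyond 24 mm (0.38 rad)
- load_foot (a point): centre of the underside of the pump (black upright cylinder 60 mm across, 50 mm high) under the bridge, fixed to the toothed bar. The bar ends in a round knob 32 mm across whose flat top is 244 mm above this point. The bearing drags with 9 N, the pump weighs 0.35 to 0.7 kg: freed, it stays at any height and takes 2 to 6 N to push down. Hooked, it stops within 38 mm. Never press over 20 N
- pad_top (a point): centre of the top of the stand's rubber landing pad, 14 mm above the counter, straight below the pump, which starts 46 to 52 mm above it and must come down on it
- rod_grip (a point): centre of the flat-sided grey plastic grip of the rod: 80 mm long (x), 16 mm wide (y), 22 mm high (z), lying on the counter with this point 11 mm up. From the grip's end at x = +40 mm a steel rod of 8 mm diameter runs on along x, in line with this point, to x = +115 mm. 110 g in all, balance point about 27 mm ahead of this point
- rod_tip (a point): end of the steel rod, 115 mm from the grip's centre
- tray: fixed shallow open steel tray, outside 210 mm (x) by 140 mm (y) by 16 mm high, walls and floor 4 mm; origin under its centre on the counter
- stopper: loose bystander: steel basin stopper, disc 56 mm across, 16 mm high
- soap: loose bystander: white plastic bottle 64 mm across, 150 mm high
- cup: loose bystander: clear cup 76 mm across, 90 mm high
- valve: loose bystander: black pipe with a ball valve, 160 mm long, 50 mm high, red lever
- brush: loose bystander: cleaning brush lying on the counter
- pipe: loose bystander: short grey plastic pipe, 130 mm long, 22 mm thick, with a black collar
- jar: loose bystander: glass jar 70 mm across, 85 mm high
There are look-alikes about, which are no part of the job. What is shaped like the part that bears rod_grip but purple is not meant.

How it is judged:
By the outcome, as a careful person would: the job done as asked, in the order asked, and still so for the second after the job is handed in, with the robot touching nothing.
It also fails if it takes over 72 s, if anything falls off the work surface, if the arm or the gripper's body presses on something with over 40 N, if the wrist force passes 120 N, or if a joint passes its speed limit or range.

### The arm

A 6-joint arm with a two-finger parallel gripper is mounted at the origin on the work surface. World frame = base frame: x ahead of the robot, y to its left, z up, the work surface at z = 0. Lengths are in m, angles in rad, forces in N, time in s.
With the tool pointing down it reaches from about 0.275 to 0.875 m from the base axis. Payload 12.5 kg.
Tool frame: the origin (TCP) lies at the very end of the fingers, on their centre line; the grasp point (between the pads) lies 19 mm behind it; x points along the fingers, y is the direction in which the jaws open and shut, and the axes are right-handed (so a half turn about x gives the same grasp; the last joint's range is limited). The gripper opens to 85 mm and grips with 20 to 120 N. Pads are 22 mm wide; open, the fingers measure 114 mm over their backs; the gripper's body (76 mm by 85 mm) begins 54 mm behind the grasp point. The pads swing forward as they close: fully open they stand 13 mm farther back than shut.
Start: joints at [1.142, 0.351, 1.652, -0, 1.139, -0.085], TCP at [0.185, 0.518, 0.231] pointing down, gripper open.
Joint ranges: [-2.75, 2.75], [-0.79, 2.1], [0.01, 2.65], [-1.57, 4.71], [0.07, 3.14], [-2.87, 2.87]. Speed limits (rad/s): [2.22, 2.22, 2.79, 3.14, 3.14, 3.14].

### API

Orientations are given as a 3x3 rotation matrix whose columns are the frame's x, y, z axes.
In Python, from bench import manip gives the robot as it stands. Calls block until the motion is done:
- manip.move_ptp(position, orientation): joint-space move of the TCP to a pose.
- manip.move_l(position, attitude=None, max_speed=0.15): straight line of the TCP; attitude=None keeps the orientation; max_speed is the mean speed in m/s.
- manip.move_j(angles): joint-space move.
- manip.set_gripper(opening, effort=None): opening from 0.0 (shut) to 1.0 (fully open); effort is the grip in N (None keeps the last); returns when the fingers have stopped.
- manip.dwell(seconds).
- manip.inverse_kinematics(position, orientation): joint angles nearest the present ones, or None.
- manip.grab_frame(name): name is "side" or "top" or "wrist"; returns (picture, depth): 400x640x3 uint8, red, green, blue; 400x640 float32, m along the optical axis (not along the pixel's ray), 0 where there is no reading.
- manip.get_calibration(name): a dict with "camera_matrix" (3x3 intrinsics, pixels), "R" (3x3) and "t" (3): a world point X has camera coordinates R X + t. Camera axes: x right, y down, z forward; pixel columns grow to the right and rows downward; lengths in m; the calibration is good to about 2 mm. A picture is of the moment at which its call begins: read the wrist's pose just before it. get_calibration takes no time and is no camera call; for the wrist camera it gives the pose at the moment of the call.
A pose or a line that the arm cannot do raises manip.Unreachable and nothing moves.
- manip.sign_off(): hands the job in, once; it reports no verdict.
Trained networks look in the newest picture that a camera, given by its name, has taken for a name from the list of things; names that differ only in an ending like _2 or _b are one class to them, and where a whole thing is asked for, a point or a joint stands for the part that bears it (a point fixed in the world has none). Each returns a list of dicts, best first, with "confidence" (0 to 1); they miss things now and then, are a little off and sometimes report something else, mostly with a low value. They report only what shows in the picture. A call takes as long as a camera call. They do not tell look-alikes from the thing itself.
- manip.look_for(camera, name): "at" ([x, y, z] in m, in world coordinates, good to about 4 mm: the middle of the surface that is visible of it).
Readings, each from a call of its own:
- manip.current_time(): time.
- manip.current_qpos(): joint angles.
- manip.current_joint_vel(): joint speeds.
- manip.current_joint_torque(): joint torques, N m.
- manip.current_ee_pos(): TCP position.
- manip.current_tcp_rot(): TCP orientation.
- manip.current_force(): force on the tool from outside, world axes, zero at the start.
- manip.current_ft_torque(): the same for the moment, N m.
- manip.current_grip_width(): opening from 0.0 (shut) to 1.0 (fully open).
Only numpy, scipy, OpenCV 4.12 (cv2) and the standard library are available. Lean on these libraries where they do the work, as an engineer would, in place of code of your own. Each camera call takes 0.05 s, during which the arm holds its last target. There are 200 camera calls.

## Working session

There is one attempt and no reset: what is moved stays moved. The work goes in short steps, each a Python script; the robot and the scene stay as the last script left them, time stands still between calls to the robot, and variables do not carry over. Pictures are saved under pics/ and viewed, about 8 in all and at most 12, crops included, and the job is handed in when it is done.

```bash
ls; mkdir -p pics; cat > h.py <<'E'
import numpy as np, cv2
from bench import manip as m
def snap(c,fn=None):
    cal=m.get_calibration(c); p,d=m.grab_frame(c)
    if fn: cv2.imwrite('pics/'+fn,p[:,:,::-1])
    return p,d,cal
def deproj(d,cal,u,v,z=None):
    K=np.array(cal['camera_matrix']);R=np.array(cal['R']);t=np.array(cal['t'])
    z=d[v,u] if z is None else z
    return R.T@(np.linalg.inv(K)@np.array([u,v,1.])*z-t)
def cloud(d,cal):
    K=np.array(cal['camera_matrix']);R=np.array(cal['R']);t=np.array(cal['t'])
    v,u=np.mgrid[:d.shape[0],:d.shape[1]]
    P=np.stack([(u-K[0,2])/K[0,0]*d,(v-K[1,2])/K[1,1]*d,d],-1)-t
    return P@R
def proj(X,cal):
    K=np.array(cal['camera_matrix']);c=np.array(cal['R'])@X+np.array(cal['t']);q=K@c
    return q[:2]/q[2]
E
python3 - <<'E'
from h import *
np.set_printoptions(precision=4,suppress=True)
for c in ('top','side'):
    p,d,cal=snap(c,c+'0.png'); np.savez(c+'0.npz',p=p,d=d,**{k:np.array(cal[k]) for k in cal if k in('camera_matrix','R','t')})
    for n in ('stand','rod_grip','rod_tip','tray','catch_mark','tail_mark','load_foot','pad_top'):
        r=m.look_for(c,n); print(c,n,[(np.round(x['at'],3).tolist(),round(x['confidence'],2),[ (k,x[k]) for k in x if k not in('at','confidence')]) for x in r[:3]])
print(m.current_time())
E
```

```text
pics
top stand [([0.622, 0.034, 0.14], 0.68, [])]
top rod_grip [([0.488, -0.296, 0.022], 0.67, []), ([0.805, -0.139, 0.019], 0.46, []), ([0.656, -0.343, 0.098], 0.27, [])]
top rod_tip [([0.489, -0.296, 0.02], 0.81, []), ([0.805, -0.14, 0.024], 0.63, [])]
top tray [([0.484, 0.308, 0.003], 0.67, [])]
top catch_mark [([0.617, 0.032, 0.14], 0.6, [])]
top tail_mark [([0.621, 0.034, 0.14], 0.75, [])]
top load_foot [([0.627, 0.036, 0.305], 0.56, [])]
top pad_top [([0.619, 0.032, 0.141], 0.57, [])]
side stand [([0.622, -0.027, 0.112], 0.63, [])]
side rod_grip [([0.812, -0.143, 0.016], 0.67, []), ([0.486, -0.306, 0.015], 0.66, [])]
side rod_tip [([0.481, -0.302, 0.017], 0.61, []), ([0.814, -0.149, 0.015], 0.5, [])]
side tray [([0.484, 0.314, 0.007], 0.81, [])]
side catch_mark [([0.616, -0.026, 0.109], 0.73, [])]
side tail_mark [([0.624, -0.026, 0.11], 0.79, [])]
side load_foot [([0.627, 0.032, 0.257], 0.81, []), ([0.682, 0.311, 0.071], 0.57, [])]
side pad_top [([0.62, -0.029, 0.11], 0.76, []), ([0.652, -0.376, 0.082], 0.24, [])]
0.9
```

View pics/top0.png

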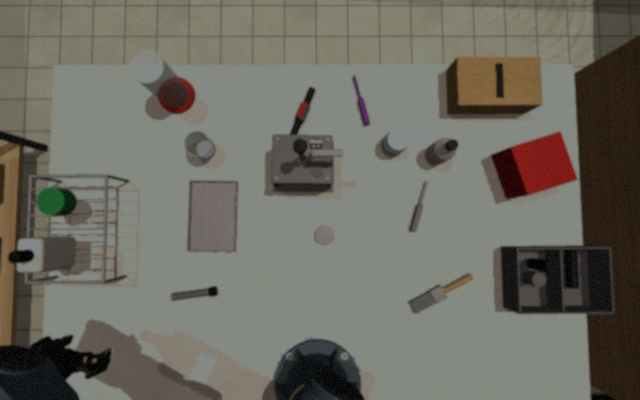

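View pics/side0.png

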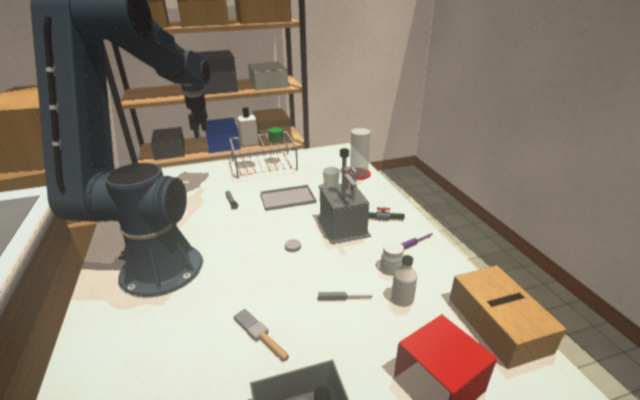

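The top view shows the stand at about (303,162) with its tail at (325,153). The grey rod runs from its grip at (415,218) to its tip at (424,183), the tray is at (213,215), and the purple look-alike is at (361,102). Next I measure from the depth.

```bash
python3 - <<'E'
from h import *
np.set_printoptions(precision=4,suppress=True)
C={}
for c in('top','side'):
    z=np.load(c+'0.npz'); P=cloud(z['d'],z); ok=z['d']>0; C[c]=P
    print(c,'K',z['camera_matrix'][0,0],'cam',-z['R'].T@z['t'],'table z',np.median(P[ok&(abs(P[...,2])<.02)&(abs(P[...,1])<.4)&(P[...,0]>.3)&(P[...,0]<.9)][:,2]))
    # rod
    s=ok&(abs(P[...,0]-.5)<.13)&(abs(P[...,1]+.3)<.06)&(P[...,2]>.006)&(P[...,2]<.05)
    Q=P[s]; print('rod n',len(Q),Q.min(0),Q.max(0))
    if len(Q):
        for lo in np.arange(.40,.62,.02):
            q=Q[(Q[:,0]>=lo)&(Q[:,0]<lo+.02)]
            if len(q): print('  ',round(lo,2),len(q),q.mean(0),np.ptp(q[:,1]),q[:,2].max())
    # stand top plate
    s=ok&(abs(P[...,0]-.62)<.13)&(abs(P[...,1]-.03)<.13)&(abs(P[...,2]-.14)<.008)
    Q=P[s][:,:2].astype(np.float32); print('plate',len(Q),cv2.minAreaRect(Q),'z',np.median(P[s][:,2]))
    for a,b in((.16,.185),(.185,.21),(.21,.225),(.225,.24),(.24,.255),(.255,.27),(.27,.29),(.29,.32)):
        s=ok&(abs(P[...,0]-.62)<.13)&(abs(P[...,1]-.03)<.14)&(P[...,2]>a)&(P[...,2]<b); Q=P[s]
        if len(Q): print(' z',a,b,len(Q),Q.min(0),Q.max(0),Q.mean(0))
    s=ok&(abs(P[...,0]-.484)<.14)&(abs(P[...,1]-.31)<.1)&(P[...,2]>.009)&(P[...,2]<.03)
    if s.sum()>5: print('tray',cv2.minAreaRect(P[s][:,:2].astype(np.float32)),s.sum())
for c,x0,x1,y0,y1 in(('top',255,455,120,250),('side',300,420,130,310)):
    pass
a=cv2.imread('pics/top0.png')[125:205,262:352]; b=cv2.imread('pics/side0.png')[140:245,310:400]
cv2.imwrite('pics/crop.png',np.hstack([cv2.resize(a,(400,400),interpolation=cv2.INTER_CUBIC),cv2.resize(b,(400,400),interpolation=cv2.INTER_CUBIC)]))
E
```

```text
top K 374.60582428751286 cam [0.4542 0.0103 1.1194] table z 0.0002926008032793441
rod n 256 [ 0.3776 -0.3517  0.0061] [ 0.5919 -0.2563  0.0266]
   0.4 1 [ 0.4161 -0.2676  0.0065] 0.0 0.006495785667847179
   0.42 16 [ 0.4374 -0.2855  0.0193] 0.015761618234487185 0.024209682855014483
   0.44 41 [ 0.45   -0.2869  0.0208] 0.04115589888569121 0.02655088034384618
   0.46 49 [ 0.4688 -0.2946  0.0204] 0.06319273542272391 0.02560315507271093
   0.48 48 [ 0.4895 -0.2998  0.021 ] 0.0190239231510696 0.02595991041657887
   0.5 36 [ 0.5086 -0.3066  0.0187] 0.03710085104086208 0.026055479395274323
   0.52 17 [ 0.5303 -0.3136  0.0144] 0.011991711050901743 0.018807534906017227
   0.54 21 [ 0.5499 -0.3209  0.014 ] 0.039282156232735455 0.01948572597049449
   0.56 21 [ 0.5697 -0.3226  0.0137] 0.06308403369243709 0.019124535048480835
   0.58 3 [ 0.5854 -0.3188  0.0115] 0.028234312209015844 0.013306629159470026
plate 2373 ((0.628911554813385, 0.03713049367070198), (0.15944786369800568, 0.13011066615581512), 88.85498809814453) z 0.13982510276632676
 z 0.16 0.185 32 [0.6225 0.005  0.1606] [0.6474 0.0436 0.1
[... 1782 characters left out ...]
61  0.1851] [0.6531 0.038  0.2099] [0.6325 0.0128 0.1961]
 z 0.21 0.225 33 [ 0.6227 -0.0607  0.2103] [0.656  0.0421 0.2246] [0.6345 0.0012 0.2193]
 z 0.225 0.24 116 [ 0.6196 -0.0658  0.2251] [0.6624 0.0428 0.2397] [ 0.6333 -0.0152  0.2312]
 z 0.24 0.255 53 [ 0.6239 -0.0166  0.2402] [0.6563 0.0409 0.2546] [0.6393 0.0148 0.2465]
 z 0.255 0.27 20 [0.624  0.0275 0.2561] [0.6383 0.0413 0.2691] [0.6302 0.0329 0.2631]
 z 0.27 0.29 25 [0.6162 0.024  0.2708] [0.6364 0.0415 0.2897] [0.6276 0.0316 0.2802]
 z 0.29 0.32 71 [0.6139 0.0191 0.2905] [0.6457 0.0478 0.3092] [0.628  0.0295 0.3022]
tray ((0.4862667918205261, 0.30716851353645325), (0.15130005776882172, 0.21081198751926422), 89.11760711669922) 287
```

View pics/crop.png

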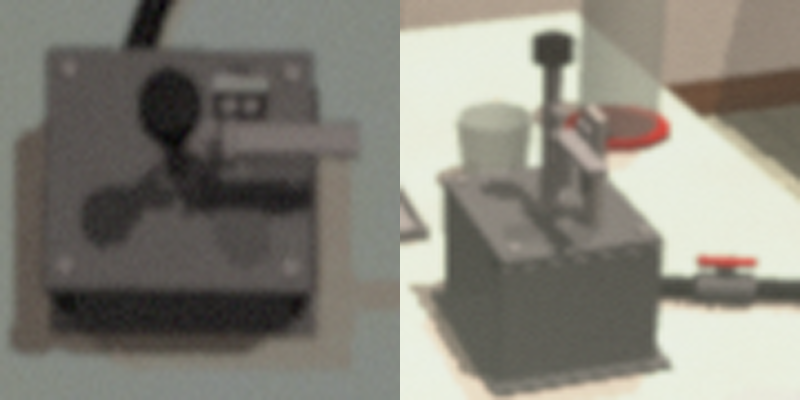

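Side crop: the tail sticks out toward -y, with its top at z of about 0.2305. The top crop agrees. From depth I get these estimates:
- **Stand:** (0.629, 0.037), yaw about -1°.
- **Rod:** heading about -16.5°, grip centre near (0.475, -0.298).
- **Tray:** (0.485, 0.307).

Next I check reach and then grasp.

```bash
cat >> h.py <<'E'
def ori(a,s=1):
    x=np.array([0,0,-1.]);y=s*np.array([-np.sin(a),np.cos(a),0]);return np.stack([x,y,np.cross(x,y)],1)
S=np.array([.629,.037]); YAW=-.018
def st(x,y): # stand xy -> world xy
    c,s=np.cos(YAW),np.sin(YAW); return S+np.array([c*x-s*y,s*x+c*y])
E
python3 - <<'E'
from h import *
np.set_printoptions(precision=3,suppress=True)
pts=[]
for c in('top','side'):
    z=np.load(c+'0.npz'); P=cloud(z['d'],z)
    zz=P[...,2]-(.0003 if c=='top' else .0015)
    s=(z['d']>0)&(abs(P[...,0]-.5)<.11)&(abs(P[...,1]+.298+.29*(P[...,0]-.475))<.014)&(zz>.009)&(zz<.04)
    Q=P[s][:,:2].astype(np.float32); l=cv2.fitLine(Q,cv2.DIST_HUBER,0,.001,.001).ravel(); u=l[:2]*np.sign(l[0]); t=(Q-l[2:])@u
    lo,hi=np.percentile(t,[.5,99.5]); print(c,'ang',np.degrees(np.arctan2(u[1],u[0])),'rear',l[2:]+lo*u,'tip',l[2:]+hi*u,'len',hi-lo,'mid',l[2:]+(lo+hi)/2*u,'grip',l[2:]+(lo+hi)/2*u-.0375*u)
a=np.radians(-16.7);u=np.array([np.cos(a),np.sin(a)])
g=np.array([.475,-.299])+.015*u
tx=st(0,-.089)
for s in(1,-1):
    print(s,m.inverse_kinematics([*g,.1],ori(a,s)),m.inverse_kinematics([tx[0]+.014-.1,tx[1],.21],ori(YAW,s)))
    for b in(30,-30,150,-150): print('  tray',b,m.inverse_kinematics([.47,.30,.05],ori(np.radians(b),s)))
print(m.current_qpos(),m.current_force(),m.current_time())
E
```

```text
top ang -17.412039 rear [ 0.436 -0.283] tip [ 0.581 -0.329] len 0.15227073568850757 mid [ 0.508 -0.306] grip [ 0.472 -0.295]
side ang -15.511982 rear [ 0.436 -0.291] tip [ 0.584 -0.332] len 0.1537186336517334 mid [ 0.51  -0.311] grip [ 0.474 -0.301]
1 [-0.636  0.56   1.69  -0.     0.892 -1.915] [-0.181  0.363  1.691 -0.     1.088 -1.734]
  tray 30 [ 0.485  0.612  1.759 -0.     0.77  -1.61 ]
  tray -30 [ 0.485  0.612  1.759 -0.     0.77  -0.563]
  tray 150 [ 0.485  0.612  1.759 -0.     0.77   2.579]
  tray -150 [ 0.485  0.612  1.759 -0.     0.77   1.532]
-1 [-0.636  0.56   1.69  -0.     0.892  1.227] [-0.181  0.363  1.691 -0.     1.088  1.407]
  tray 30 [ 0.485  0.612  1.759 -0.     0.77   1.532]
  tray -30 [ 0.485  0.612  1.759 -0.     0.77   2.579]
  tray 150 [ 0.485  0.612  1.759 -0.     0.77  -0.563]
  tray -150 [ 0.485  0.612  1.759 -0.     0.77  -1.61 ]
[ 1.142  0.351  1.652  0.     1.139 -0.085] [-0.037 -0.14  -0.385] 0.9
```

```bash
python3 - <<'E'
from h import *
np.set_printoptions(precision=4,suppress=True)
a=np.radians(-16.5);u=np.array([np.cos(a),np.sin(a)]);g=np.array([.4735,-.298])
m.move_ptp([.40,.0,.34],ori(-.2,-1)); m.move_ptp([*(g+.015*u),.2],ori(a,-1)); m.dwell(.2)
p,d,cal=snap('wrist','w1.png')
P=cloud(d,cal); ok=d>0
tz=np.median(P[ok&(abs(P[...,2])<.015)][:,2])
zz=P[...,2]-tz; dx=P[...,:2]-g; lat=dx@np.array([-u[1],u[0]]); lon=dx@u
s=ok&(abs(lat)<.02)&(lon>-.07)&(lon<.15)&(zz>.006)&(zz<.035)
Q=P[s][:,:2].astype(np.float32); l=cv2.fitLine(Q,cv2.DIST_HUBER,0,.001,.001).ravel(); w=l[:2]*np.sign(l[0]); t=(Q-l[2:])@w
lo,hi=np.percentile(t,[.3,99.7]); print('n',len(Q),'tablez',tz,'ang',np.degrees(np.arctan2(w[1],w[0])),'len',hi-lo,'grip',l[2:]+(lo+.04)*w,l[2:]+(hi-.115)*w,'ztop grip',np.median(zz[s&(lon<.03)]),'ztop rod',np.median(zz[s&(lon>.05)]))
print(m.current_time(),m.current_force(),m.current_ee_pos())
E
```

```text
n 1292 tablez -0.0004440623886481928 ang -16.778452 len 0.15316175054013728 grip [ 0.4754 -0.2957] [ 0.4736 -0.2952] ztop grip 0.02182896708443342 ztop rod 0.014100170946518295
4.5 [-1.0211  0.4247  0.8866] [ 0.4882 -0.3017  0.2006]
```

View pics/w1.png

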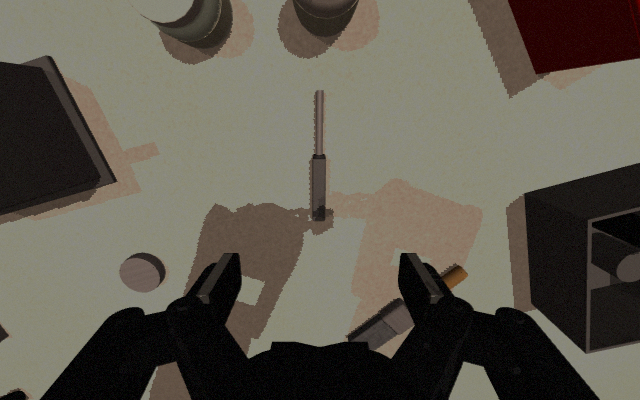

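Wrist view: the grey rod is centred, with the grip at (318,188), the tip at (319,92) and nothing between the fingers. Now grasping.

```bash
python3 - <<'E'
from h import *
np.set_printoptions(precision=4,suppress=True)
a=np.radians(-16.7);u=np.array([np.cos(a),np.sin(a)]);g=np.array([.4743,-.2965])+.015*u
R=ori(a,-1)
m.set_gripper(.55)
m.move_l([*g,.06],R,.25); m.move_l([*g,.003],R,.08); m.set_gripper(0.,90)
print('w',m.current_grip_width(),m.current_time())
m.move_l([*g,.25],R,.25); m.dwell(.2)
print('w',m.current_grip_width(),np.mean([m.current_force() for _ in range(5)],0))
# staging in front of tail, low
tx=st(0,-.089); d=st(1,0)-S
pre=tx-d*.200
m.move_ptp([*pre,.195],ori(YAW,-1)); m.dwell(.3)
F=np.array([m.current_force() for _ in range(10)]); print('F',F.mean(0),F.std(0),m.current_time())
p,dd,cal=snap('wrist','w2.png'); print(m.current_ee_pos(),tx,pre)
r=m.look_for('wrist','rod_tip'); print(r[:2])
p,dd,cal=snap('side','s2.png'); np.savez('s2.npz',p=p,d=dd,**{k:np.array(cal[k]) for k in ('camera_matrix','R','t')})
P=cloud(dd,cal); e=m.current_ee_pos(); lat=P[...,1]-e[1]; lon=P[...,0]-e[0]
s=(dd>0)&(abs(lat)<.02)&(lon>.03)&(lon<.12)&(P[...,2]>.17)&(P[...,2]<.23)
Q=P[s]; 
for lo in np.arange(.03,.12,.01):
    q=Q[(Q[:,0]-e[0]>=lo)&(Q[:,0]-e[0]<lo+.01)]
    if len(q): print(round(lo,2),len(q),q.mean(0),q[:,2].max())
a=cv2.imread('pics/s2.png')[100:260,240:440]; cv2.imwrite('pics/v.png',np.hstack([cv2.resize(a,(500,400)),cv2.resize(cv2.imread('pics/w2.png'),None,fx=.45,fy=1.0)[:400]]))
E
```

```text
w 0.16397396253451405 6.925
w 0.16371442965714486 [ 0.4361  0.4525 -1.1504]
F [ 0.842  -0.3793 -1.6714] [0. 0. 0.] 9.6
[ 0.4276 -0.0488  0.195 ] [ 0.6274 -0.052 ] [ 0.4274 -0.0484]
[{'at': [0.4501, -0.0509, 0.2123], 'confidence': 0.93}]
0.03 10 [ 0.462  -0.0516  0.205 ] 0.20871979031443288
0.04 8 [ 0.4721 -0.0514  0.2051] 0.20811449014918096
0.05 9 [ 0.4833 -0.0507  0.2049] 0.20797555558471215
0.06 7 [ 0.4923 -0.0514  0.2046] 0.20927382924981794
0.07 8 [ 0.5028 -0.0521  0.2053] 0.20850806687772605
0.08 8 [ 0.5115 -0.0531  0.2051] 0.20917539564467963
0.09 8 [ 0.5227 -0.0517  0.205 ] 0.20771388394703996
```

View pics/v.png

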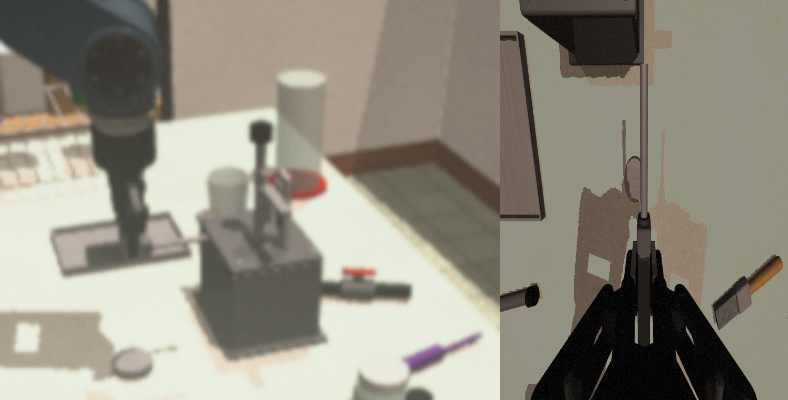

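The rod is held straight and level (side crop (150–205,240), wrist view column ~644). I'll advance it under the tail and feel upward.

```bash
cat >> h.py <<'E'
def F(n=6,dt=.02):
    r=[]
    for _ in range(n): m.dwell(dt); r.append(m.current_force())
    return np.mean(r,0),np.std(r,0)
E
python3 - <<'E'
from h import *
np.set_printoptions(precision=3,suppress=True)
tx=st(0,-.089); d=st(1,0)-S; q=tx-d*.086; R=ori(YAW,-1)
m.move_l([*q,.195],R,.12); m.dwell(.3); print(F(8),m.current_time())
m.move_l([*q,.204],None,.05); m.dwell(.3); b,s=F(12); print('base',b,s,m.current_ee_pos(),m.current_time())
z=.204;log=[]
while z<.226:
    z+=.0007; m.move_l([*q,z],None,.05); f,_=F(5)
    log.append((round(z,4),round(f[2]-b[2],2))); 
    if f[2]-b[2]<-1.3: break
print(log,m.current_ee_pos(),m.current_time())
E
```

```text
(array([ 0.105,  0.15 , -1.227]), array([0.432, 0.517, 0.38 ])) 11.2833
base [ 0.175  0.033 -1.403] [0.397 0.397 0.471] [ 0.541 -0.05   0.204] 12.1167
[(0.2047, np.float64(0.33)), (0.2054, np.float64(0.27)), (0.2061, np.float64(0.75)), (0.2068, np.float64(0.7)), (0.2075, np.float64(0.66)), (0.2082, np.float64(0.37)), (0.2089, np.float64(0.36)), (0.2096, np.float64(0.26)), (0.2103, np.float64(0.2)), (0.211, np.float64(-1.07)), (0.2117, np.float64(-2.35))] [ 0.541 -0.05   0.212] 15.7833
```

Contact is at TCP z of about 0.2105, which puts the rod top at 0.2225 and agrees with the depth reading. Now lifting about 21 mm.

```bash
python3 - <<'E'
from h import *
np.set_printoptions(precision=3,suppress=True)
tx=st(0,-.089); d=st(1,0)-S; q=tx-d*.086
for z in (.216,.222,.228,.2319):
    m.move_l([*q,z],None,.04); print(z,F(3)[0],m.current_ee_pos()[2])
def tail(tag):
    for c in('side','top'):
        p,dd,cal=snap(c,f'{tag}_{c}.png'); P=cloud(dd,cal)
        L=(P[...,:2]-S)@np.array([[np.cos(YAW),-np.sin(YAW)],[np.sin(YAW),np.cos(YAW)]])
        s=(dd>0)&(abs(L[...,0])<.009)&(L[...,1]<-.05)&(L[...,1]>-.11)&(P[...,2]>.215)&(P[...,2]<.29)
        if s.sum()>6:
            k=np.polyfit(L[...,1][s],P[...,2][s],1); print(tag,c,s.sum(),'slope->rad',-np.arctan(k[0]),'z@-89',np.polyval(k,-.089),'ymin',L[...,1][s].min())
        else: print(tag,c,s.sum())
tail('up')
m.move_l([*q,.205],None,.1); print(F(5)[0]); tail('down'); print(m.current_grip_width(),m.current_time())
a=cv2.imread('pics/down_side.png')[120:250,290:420]; b=cv2.imread('pics/up_side.png')[120:250,290:420]
cv2.imwrite('pics/v2.png',np.hstack([cv2.resize(x,(400,400),interpolation=cv2.INTER_CUBIC) for x in(b,a)]))
E
```

```text
0.216 [-0.077  0.496 -1.857] 0.2162663231597708
0.222 [ 0.122 -0.136 -0.879] 0.22229325871016853
0.228 [ 0.34  -0.339 -1.392] 0.22823209485051216
0.2319 [-0.296  0.168 -1.776] 0.23200880772344656
up side 42 slope->rad 0.1919154482657455 z@-89 0.2463941418406363 ymin -0.09788309279041398
up top 8 slope->rad 0.8028130867433558 z@-89 0.2713085494789749 ymin -0.062441002307238584
[-0.173 -0.012 -0.858]
down side 40 slope->rad -0.03592765747055431 z@-89 0.23990580540959947 ymin -0.10032879935375369
down top 9 slope->rad 0.25674901602852723 z@-89 0.2490797104309643 ymin -0.09499022564406479
0.16421491248134523 17.7917
```

View pics/v2.png

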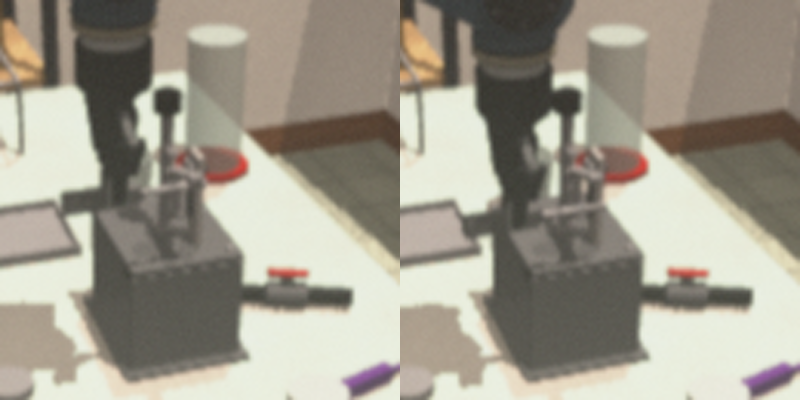

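The picture shows the rod under the tail, but the tail angle isn't resolved because the arm is in the way. I'll pull back in -x and measure it with a clear view.

```bash
python3 - <<'E'
from h import *
np.set_printoptions(precision=3,suppress=True)
tx=st(0,-.089); d=st(1,0)-S; q=tx-d*.23
m.move_l([*q,.205],None,.2); m.dwell(.2)
G=np.array([[np.cos(YAW),-np.sin(YAW)],[np.sin(YAW),np.cos(YAW)]])
for c in('side','top','wrist'):
    p,dd,cal=snap(c,f'r_{c}.png'); P=cloud(dd,cal); L=(P[...,:2]-S)@G
    s=(dd>0)&(abs(L[...,0])<.011)&(L[...,1]<-.035)&(L[...,1]>-.11)&(P[...,2]>.2)&(P[...,2]<.28)
    for lo in np.arange(-.11,-.03,.01):
        k=s&(L[...,1]>=lo)&(L[...,1]<lo+.01)
        if k.sum(): print(c,round(lo,2),k.sum(),P[...,2][k].mean(),P[...,2][k].max(),L[...,0][k].mean())
print(m.current_time())
a=cv2.imread('pics/r_side.png')[130:240,300:410]; b=cv2.imread('pics/r_top.png')[125:205,262:352]
cv2.imwrite('pics/v3.png',np.hstack([cv2.resize(x,(400,400),interpolation=cv2.INTER_CUBIC) for x in(a,b)]))
E
```

```text
side -0.11 1 0.2510306587655287 0.2510306587655287 -0.0032517316482452464
side -0.1 10 0.2511805568664499 0.2552357317910051 0.0010916518282330311
side -0.09 6 0.2493668925744249 0.25224522103611624 -0.003923201374389743
side -0.08 5 0.24797272051670127 0.24937018029139973 0.0021643560835391744
side -0.07 5 0.24071165939709788 0.24470157638607717 -0.003749971245814154
side -0.06 4 0.23862739473631173 0.24102088837233263 -0.0030628651378633727
side -0.05 9 0.2200096828473227 0.23879641299428758 -0.0005195099313205139
side -0.04 16 0.21407495794126952 0.23497717102273927 0.000680573654248296
top -0.1 20 0.251894674268341 0.25662808036060486 -0.0015738419734499735
top -0.09 27 0.24975244986400824 0.2537349289424262 -0.0009098868090905427
top -0.08 28 0.2458996983239922 0.24851786738682344 -0.00026587680090837924
top -0.07 35 0.24266955644000723 0.24681252788550614 0.00022380617831063463
top -0.06 27 0.23843307433271063 0.24291081593678127 -0.0005992995548253126
top -0.05 33 0.23392935560222639 0.24032210940732238 0.0002790753981409894
top -0.04 20 0.22998681140268046 0.23763147284385272 0.0011181694632901814
19.0083
```

View pics/v3.png

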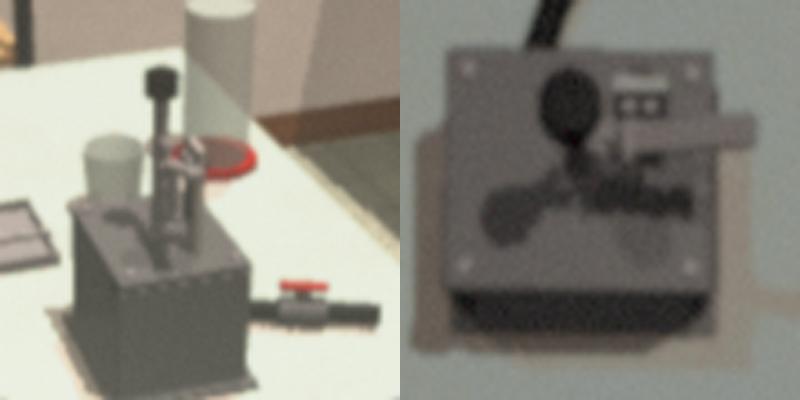

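The tail now slopes up at about 0.34 rad, with its top at y -89 raised from 0.2305 to 0.2508. That is inside the window, and the pawl stays open by itself. Next the rod goes into the tray.

```bash
python3 - <<'E'
from h import *
np.set_printoptions(precision=3,suppress=True)
a=np.radians(20);u=np.array([np.cos(a),np.sin(a)]);T=np.array([.485,.307])-.0225*u;R=ori(a,-1)
m.move_ptp([*T,.205],R); m.move_l([*T,.04],R,.2); m.dwell(.2); b=F(6)[0]; print(b,m.current_time())
m.move_l([*T,.014],R,.05)
z=.014
while z>.0075:
    z-=.0015; m.move_l([*T,z],R,.04); f=F(3)[0]; print(round(z,4),f[2]-b[2])
    if f[2]-b[2]>3: break
m.set_gripper(.4); m.move_l([*T,.15],R,.25)
m.set_gripper(0.); k=st(0,0); m.move_ptp([.42,.037,.36],ori(np.pi/2+YAW,-1) )
print(m.current_qpos(),m.current_time())
p,d,cal=snap('top','t3.png'); P=cloud(d,cal)
s=(d>0)&(abs(P[...,0]-k[0])<.025)&(abs(P[...,1]-k[1])<.025)&(P[...,2]>.285); print('knob',s.sum(),P[s].mean(0),np.median(P[s][:,2]))
cv2.imwrite('pics/t3c.png',cv2.resize(p[120:280,160:360,::-1],(800,600),interpolation=cv2.INTER_CUBIC))
E
```

```text
[ 0.067 -0.365 -1.017] 21.6083
0.0125 -0.2681470305389262
0.011 -0.45807078723961325
0.0095 -0.056050033182611037
0.008 0.04603412567905596
0.0065 17.97070082170632
[-0.022 -0.007  1.765  0.     1.384 -0.004] 26.775
knob 177 [0.627 0.037 0.305] 0.3065324035339536
```

View pics/t3c.png

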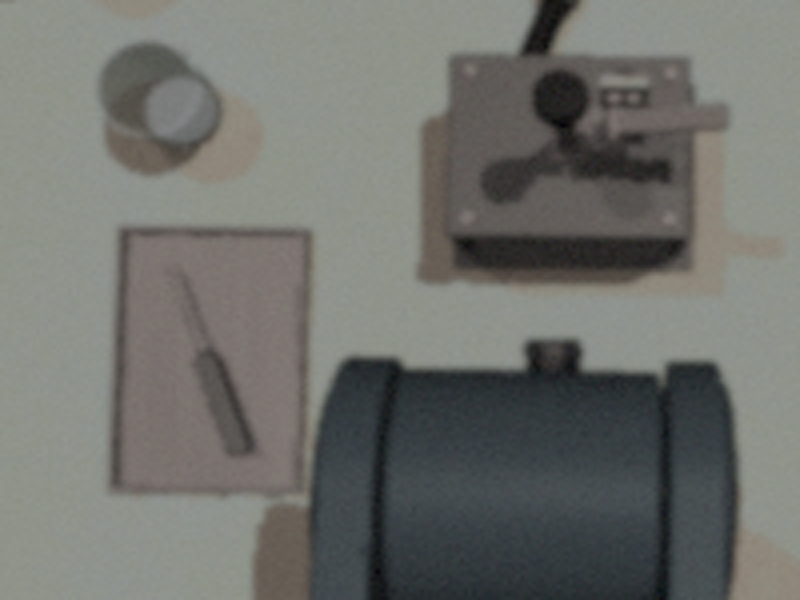

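The rod lies inside the tray (crop (215,360)), and the pawl tail is still up. Now pressing the knob.

```bash
python3 - <<'E'
from h import *
np.set_printoptions(precision=3,suppress=True)
k=np.array([.628,.037]); R=ori(np.pi/2+YAW,-1)
m.move_ptp([*k,.345],R); m.move_l([*k,.318],R,.1); m.dwell(.3); b=F(8)[0]; print('base',b,m.current_time())
z=.318;log=[];hit=None
while z>.252:
    z-= .001 if hit is None else (.002 if z>.2655 else .0005)
    m.move_l([*k,z],None,.03); f=F(2)[0][2]-b[2]; log.append((round(z,4),round(f,1)))
    if hit is None and f>1.5: hit=z
    if f>(9 if z<.2655 else 11): break
print(log,hit,m.current_ee_pos(),m.current_time())
E
```

```text
base [ 0.012 -0.086 -0.233] 28.5167
[(0.317, np.float64(0.0)), (0.316, np.float64(-0.7)), (0.315, np.float64(0.2)), (0.314, np.float64(-0.0)), (0.313, np.float64(0.2)), (0.312, np.float64(1.0)), (0.311, np.float64(0.2)), (0.31, np.float64(0.3)), (0.309, np.float64(-0.0)), (0.308, np.float64(0.0)), (0.307, np.float64(0.2)), (0.306, np.float64(1.6)), (0.304, np.float64(0.0)), (0.302, np.float64(-0.2)), (0.3, np.float64(0.8)), (0.298, np.float64(-0.2)), (0.296, np.float64(0.3)), (0.294, np.float64(0.2)), (0.292, np.float64(0.5)), (0.29, np.float64(0.1)), (0.288, np.float64(0.4)), (0.286, np.float64(0.1)), (0.284, np.float64(0.9)), (0.282, np.float64(-0.2)), (0.28, np.float64(-0.2)), (0.278, np.float64(-0.2)), (0.276, np.float64(0.3)), (0.274, np.float64(0.1)), (0.272, np.float64(-0.3)), (0.27, np.float64(-0.0)), (0.268, np.float64(0.5)), (0.266, np.float64(0.2)), (0.264, np.float64(-0.5)), (0.2635, np.float64(1.5)), (0.263, np.float64(1.8)), (0.2625, np.float64(2.7)), (0.262, np.float64(1.9)), (0.2615, np.float64(1.6)), (0.261, np.float64(1.3)), (0.2605, np.float64(1.6)), (0.26, np.float64(1.8)), (0.2595, np.float64(2.3)), (0.259, np.float64(2.1)), (0.2585, np.float64(2.2)), (0.258, np.float64(3.3)), (0.2575, np.float64(6.5)), (0.257, np.float64(10.4))] 0.306 [0.628 0.037 0.258] 41.8333
```

The force rose at TCP z of about 0.258, the expected seated height of 14 + 244 mm, and peaked at 10.4 N. I'll retract and check.

```bash
python3 - <<'E'
from h import *
np.set_printoptions(precision=4,suppress=True)
k=np.array([.628,.037])
m.move_l([*k,.34],None,.15); m.move_ptp([.42,.037,.36],ori(np.pi/2+YAW,-1)); m.dwell(.3)
for c in('top','side'):
    p,d,cal=snap(c,f'f_{c}.png'); P=cloud(d,cal)
    s=(d>0)&(abs(P[...,0]-k[0])<.013)&(abs(P[...,1]-k[1])<.013)&(P[...,2]>.24); print(c,'knob',s.sum(),np.percentile(P[s][:,2],[50,90,100]))
    if c=='side': a=p[120:280,250:450,::-1]
    else: b=p[120:280,160:360,::-1]
cv2.imwrite('pics/f.png',np.hstack([cv2.resize(x,(400,320),interpolation=cv2.INTER_CUBIC) for x in(a,b)]))
print(m.current_time())
E
```

```text
top knob 124 [0.2575 0.2598 0.2626]
side knob 51 [0.2556 0.2595 0.2612]
43.7833
```

View pics/f.png

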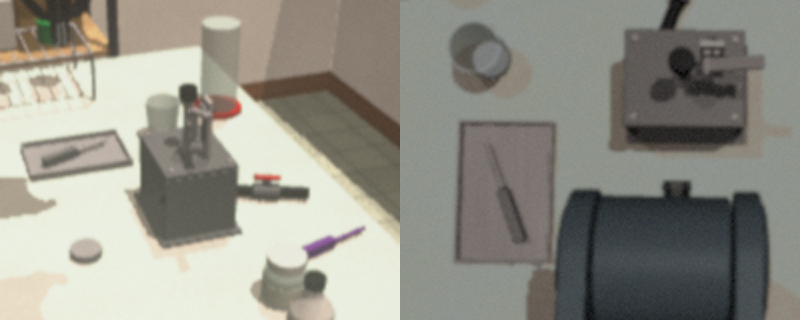

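The knob top stays at about 0.2575, so the pump is seated. The rod lies in the tray (side crop (72,153)), and the bystanders in view stand where they were.

```bash
python3 -c "
from bench import manip as m
m.sign_off()"
```

```text
the job is handed in; nothing more can be done
```

The job is done and handed in at about 44 s on the robot's clock. The pawl is open, the rod lies in the tray, and the pump sits on its pad.

- **Pawl:** I felt the tail's underside with the rod's steel end at z of about 0.2225, which matched the depth image, and lifted about 21 mm from there. The tail then stayed up by itself at roughly 0.34 rad; individual depth estimates ran from about 0.325 to 0.38 rad.
- **Rod:** it lies flat inside the tray. During the last 1.5 mm of lowering, the contact force on the tray floor jumped to about 18 N, under the 40 N limit.
- **Pump:** the force rose at knob height 0.258, which is the expected seated height, and I stopped at about 10.4 N. After I pulled away, the knob top measured 0.2575 from the top camera and 0.2556 to 0.2595 from the side.

Two readings were less clean than I would like. The force during the lift was noisy and lower than the expected 2.2 N, so I judged the lift by the measured tail angle. During the coarse steps of the press the drag read close to zero, and the expected 2 N or so only appeared in the fine steps near the pad.

The bystanders in the final pictures look unmoved; I checked them only by eye.

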